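Sort turned knobs and a rail into the parts trays

ROBOT

A 6-joint arm with a two-finger parallel gripper is mounted at the origin on the work surface. World frame = base frame: x ahead of the robot, y to its left, z up, the work surface at z = 0. Lengths are in m, angles in rad, forces in N, time in s.
With the tool pointing down it reaches from about 0.225 to 0.875 m from the base axis. Payload 3.4 kg.
Tool frame: the origin (TCP) lies between the finger pads; the fingertips stand 14 mm ahead of it and the grasp point (between the pads) lies 5 mm behind it; z points along the fingers, y is the direction in which the jaws open and shut (so a half turn about z gives the same grasp; the last joint's range is limited). The gripper opens to 85 mm and grips with 20 to 120 N. Pads are 22 mm wide; open, the fingers measure 114 mm over their backs; the gripper's body (76 mm by 85 mm) begins 54 mm behind the grasp point. The pads swing forward as they close: fully open they stand 13 mm farther back than shut.
Start: joints at [1.146, 0.276, 1.505, -0, 1.361, -0.121], TCP at [0.172, 0.549, 0.245] pointing down, gripper open.
Joint ranges: [-2.89, 2.89], [-0.75, 2.08], [0.22, 2.7], [-1.18, 4.32], [0.11, 2.71], [-2.7, 2.7]. Speed limits (rad/s): [2.57, 2.57, 3.14, 3.14, 3.14, 3.14].

INTERFACE

Orientations are given as a unit quaternion [w, x, y, z].
In Python, from rig import manip, get_image, job gives the robot as it stands. The module is installed in compiled form; this text tells all that it offers.
- The arm moves only by the tool step_arm, never from a script. Its argument "moves" is one flat list of numbers, 5 for each row, row after row: the shift along the tool's x, y, z as a fraction of full scale, then the turn about the tool's z as a fraction of full scale, then the gripper's target within -1 to 1 (shut at 1, half-way at 0, fully open at -1). In form: [dx, dy, dz, twist, hand, dx, dy, dz, twist, hand, ...]. A call has 1 to 5 rows; each row is the pose to reach, as a shift and turn from the pose commanded when the call began, along the tool's axes at that moment, turning the shorter way round; what a row does not reach only later rows make up. Full scale, the value 1, is 500 mm for a shift and pi rad for a turn. A row lasts 1/10 s, in which the tool goes at most 50 mm and 8.59 degrees, less where a joint would pass 70% of its speed; a pose out of reach is approached as far as the arm can. A call with a number of a shift or a turn outside -1 to 1 is refused whole. A call with a gripper value outside its range is refused whole. The fingers move at their own pace and stop on an object; "force" is the grip in N (left out, the last holds). Time passes only in rows, so rows that repeat a pose let the fingers close. It gives the time, the measured TCP pose, the force and the opening at its end, in the units of the state.
- manip.get_state(): the state, without advancing time (a new reading comes with each control period).
- get_image(name): name is "side" or "top"; returns a dict with "frame" (480x640x3 uint8, blue, green, red), "fx", "fy", "cx", "cy" (pixels), "k1" (the pictures are not rectified: a ray, as slopes to the right and down, at radius r is drawn at 1 + k1 r^2 times it, then the intrinsics apply), "rvec" (rotation vector, rad) and "tvec" (3), from world to camera coordinates, as OpenCV has them. Camera axes: x right, y down, z forward; pixel columns grow to the right and rows downward; lengths in m; the calibration is good to about 2 mm. A picture is of the moment at which its call begins. There is no depth.
- job.sign_off(): hands the job in, once; it reports no verdict.
The state is a dict: "clock": time; "qpos": joint angles; "qd": joint speeds; "effort": joint torques, N m; "position": TCP position; "ee_rot": TCP orientation; "contact_force": force on the tool from outside, world axes, zero at the start; "moment": the same for the moment, N m; "width": finger opening in m.
Only numpy, scipy, OpenCV 4.12 (cv2) and the standard library are available. Lean on these libraries where they do the work, as an engineer would, in place of code of your own. Each camera call takes 0.05 s, during which the arm holds its last target. There are 200 camera calls.

TASK

Sort the five loose wooden parts into the empty front row of the trays that already hold their kind: the two dark knobs standing upright, one to a pocket, with the dark knobs, the two pale knobs likewise with the pale knobs, and the tenoned rail lying flat along the empty bay of the rail tray. Set every part down on the tray floor and let go there, do not drop it, and leave the tape measure and the brass hinge where they lie.

Things in the scene. Friction and masses are not known exactly. Their poses are not given: they have to be found in the camera images.
- dark_knob_a: Turned drawer knob of dark brown walnut, standing on its foot: round head 42 mm across, straight-sided from 18 to 32 mm above the underside (grip there), 38 mm tall in all; neck 21 mm, foot 30 mm across; about 35 g. Origin: centre of the underside; z up its axis. One of two alike.
- dark_knob_b: Turned drawer knob of dark brown walnut, standing on its foot: round head 42 mm across, straight-sided from 18 to 32 mm above the underside (grip there), 38 mm tall in all; neck 21 mm, foot 30 mm across; about 35 g. Origin: centre of the underside; z up its axis. One of two alike.
- pale_knob_a: Turned drawer knob of pale cream maple, standing on its foot: round head 42 mm across, straight-sided from 18 to 32 mm above the underside (grip there), 38 mm tall in all; neck 21 mm, foot 30 mm across; about 30 g. Origin: centre of the underside; z up its axis. One of two alike.
- pale_knob_b: Turned drawer knob of pale cream maple, standing on its foot: round head 42 mm across, straight-sided from 18 to 32 mm above the underside (grip there), 38 mm tall in all; neck 21 mm, foot 30 mm across; about 30 g. Origin: centre of the underside; z up its axis. One of two alike.
- rail: Short drawer rail of light pine, lying flat: a bar 80 mm long (x), 36 wide (y), 28 high (z), with a tenon 16 mm long, 24 wide, 11 thick at mid-height on each end: 112 mm long in all, about 60 g. Origin: centre of the underside; x along its length, at first within 0.35 rad of the robot's x; z up.
- tray_dark: Fixed green tray, 216 mm deep (x), 146 wide (y); 64 mm square pockets, two a row; floor 9 mm, wall tops 19 mm above the bench. Front row (nearest the robot) empty; stock is fixed in two rows behind, at x = 70 and 140 mm: four dark walnut knobs. Origin: underside, mid front row; +x to the back rows, +y left. Empty pocket centres: x = 0, y = +35 and -35 mm.
- tray_pale: Fixed green tray, 216 mm deep (x), 146 wide (y); 64 mm square pockets, two a row; floor 9 mm, wall tops 19 mm above the bench. Front row (nearest the robot) empty; stock is fixed in two rows behind, at x = 70 and 140 mm: four pale maple knobs. Origin: underside, mid front row; +x to the back rows, +y left. Empty pocket centres: x = 0, y = +35 and -35 mm.
- tray_rail: Fixed green tray, 216 mm deep (x), 146 wide (y); each row one bay, 134 mm (y) by 64 mm (x); floor 9 mm, wall tops 19 mm above the bench. Front row (nearest the robot) empty; stock is fixed in two rows behind, at x = 70 and 140 mm: one pine rail, then two stacked (top at 65 mm). Origin: underside, mid front row; +x to the back rows, +y left. It is the empty bay's centre; the rail goes in along y.
- tape: Yellow and black tape measure standing on edge among the parts, 68 mm long (x), 39 wide (y), 61 tall, loose. Not to be moved. Origin: centre of the underside.
- hinge: Brass butt hinge lying open and flat among the parts, 58 (x) x 64 mm (y), 9 mm high at the knuckle in its middle, loose. Not to be moved. Origin: centre of the underside.

How it is judged:
At the end, for the whole second after the job is handed in: Each knob stands upright (0.1 rad) on the floor of its own front pocket in the tray of its colour, within 13 mm of the pocket centre in x and y; the rail lies flat along the front bay of the rail tray, within 16 mm of its centre across, 15 mm along, 0.3 rad; all heights within 4 mm; all at rest (x of dark_knob_a in the frame of tray_dark between -0.013 and 0.013 m and (y of dark_knob_a in the frame of tray_dark between -0.048 and -0.022 m or y of dark_knob_a in the frame of tray_dark between 0.022 and 0.048 m) and z of dark_knob_a in the frame of tray_dark between 0.005 and 0.013 m and angle between each of dark_knob_a, dark_knob_b, pale_knob_a, pale_knob_b, rail's own z axis and vertical below 0.1 rad and linear speed of each of dark_knob_a, dark_knob_b, pale_knob_a, pale_knob_b, rail below 0.02 m/s and x of dark_knob_b in the frame of tray_dark between -0.013 and 0.013 m and (y of dark_knob_b in the frame of tray_dark between -0.048 and -0.022 m or y of dark_knob_b in the frame of tray_dark between 0.022 and 0.048 m) and z of dark_knob_b in the frame of tray_dark between 0.005 and 0.013 m and x of pale_knob_a in the frame of tray_pale between -0.013 and 0.013 m and (y of pale_knob_a in the frame of tray_pale between -0.048 and -0.022 m or y of pale_knob_a in the frame of tray_pale between 0.022 and 0.048 m) and z of pale_knob_a in the frame of tray_pale between 0.005 and 0.013 m and x of pale_knob_b in the frame of tray_pale between -0.013 and 0.013 m and (y of pale_knob_b in the frame of tray_pale between -0.048 and -0.022 m or y of pale_knob_b in the frame of tray_pale between 0.022 and 0.048 m) and z of pale_knob_b in the frame of tray_pale between 0.005 and 0.013 m and x of rail in the frame of tray_rail between -0.016 and 0.016 m and y of rail in the frame of tray_rail between -0.015 and 0.015 m and z of rail in the frame of tray_rail between 0.005 and 0.013 m and angle between the x axis of rail and the y axis of tray_rail, either way round below 0.3 rad); the robot touches nothing.
It fails at once if the tape measure is shifted by more than 15 mm or tipped (distance of tape from where it was at the start of the episode above 0.015 m or angle between tape's own z axis and vertical above 0.3 rad).
It fails at once if the brass hinge is shifted by more than 15 mm or tipped (distance of hinge from where it was at the start of the episode above 0.015 m or angle between hinge's own z axis and vertical above 0.3 rad).
It fails at once if a wooden part falls freely by more than about 25 mm (moves at over 0.7 m/s while the fingers do not touch it) ((linear speed of dark_knob_a above 0.7 m/s and contact force between the fingers and dark_knob_a below 0.02 N) or (linear speed of pale_knob_a above 0.7 m/s and contact force between the fingers and pale_knob_a below 0.02 N) or (linear speed of dark_knob_b above 0.7 m/s and contact force between the fingers and dark_knob_b below 0.02 N) or (linear speed of rail above 0.7 m/s and contact force between the fingers and rail below 0.02 N) or (linear speed of pale_knob_b above 0.7 m/s and contact force between the fingers and pale_knob_b below 0.02 N)).
It also fails if it takes over 106 s, if anything falls off the work surface, if the arm or the gripper's body presses on something with over 40 N, if the wrist force passes 120 N, or if a joint passes its speed limit or range.

## Working session

There is one attempt and no reset: what is moved stays moved. The work goes in short steps, Python scripts to look and compute and a tool call to move; the robot and the scene stay as the last step left them, time stands still between calls to the robot, and variables do not carry over. Pictures are saved under pics/ and viewed, about 12 in all and at most 16, crops included, and the job is handed in when it is done.

Besides the shell and the picture viewer there is one more tool, called after "Request:" as a command line: name --argument value ..., lists and objects as JSON in quotes. step_arm: Moves the arm, as the interface text tells. Its arguments: {"type":"object","properties":{"moves":{"type":"array","items":{"type":"number","minimum":-1,"maximum":1}},"force":{"type":"number"}},"required":["moves"]}

```bash
mkdir -p pics; cat > h.py <<'E'
import numpy as np, cv2
from rig import manip, get_image, job
def pix2w(im,uv,z):
    K=np.array([[im["fx"],0,im["cx"]],[0,im["fy"],im["cy"]],[0,0,1.]])
    R=cv2.Rodrigues(np.array(im["rvec"],float))[0]; t=np.array(im["tvec"],float).ravel()
    p=cv2.undistortPoints(np.array(uv,float).reshape(-1,1,2),K,np.array([im["k1"],0,0,0.])).reshape(-1,2)
    d=np.c_[p,np.ones(len(p))]@R; c=-R.T@t
    return c+d*((z-c[2])/d[:,2])[:,None]
def w2pix(im,P):
    K=np.array([[im["fx"],0,im["cx"]],[0,im["fy"],im["cy"]],[0,0,1.]])
    return cv2.projectPoints(np.array(P,float).reshape(-1,1,3),np.array(im["rvec"],float),np.array(im["tvec"],float),K,np.array([im["k1"],0,0,0.]))[0].reshape(-1,2)
E
python3 - <<'E'
from h import *
for n in("top","side"):
    im=get_image(n); cv2.imwrite(f"pics/{n}0.png",im["frame"]); np.save(f"{n}0.npy",im,allow_pickle=True)
    R=cv2.Rodrigues(np.array(im["rvec"],float))[0]; print(n,im["fx"],im["k1"],-R.T@np.array(im["tvec"]).ravel(),R[2])
print(manip.get_state())
E
```

```text
top 489.9400825733016 0.03241435046821711 [ 0.36793568 -0.0161429   0.96875135] [ 0.12469735  0.01087557 -0.99213522]
side 462.09455424050384 -0.053589682631067226 [ 0.26888677 -0.5949447   0.76826038] [ 0.21562474  0.60416945 -0.76712792]
{'clock': 0.1, 'qpos': array([ 1.14603636e+00,  2.76495888e-01,  1.50599839e+00, -3.76469702e-05,
        1.36070888e+00, -1.21013555e-01]), 'qd': array([-0.00034692, -0.00219611, -0.00258083,  0.00158156,  0.00077732,
       -0.00045522]), 'effort': array([ 1.10038531e-03, -4.17691648e+01, -2.46405208e+01, -1.91047066e-04,
        5.61633788e-03, -7.82639404e-06]), 'position': array([0.17181831, 0.54825548, 0.2445499 ]), 'ee_rot': array([-1.99299834e-04,  1.51286096e-01,  9.88489691e-01, -7.80414871e-04]), 'contact_force': array([ 0.40309389,  0.50745911, -0.39327935]), 'moment': array([-0.01833188, -0.00641146, -0.00649687]), 'width': 0.08556105366186381}
```

View pics/top0.png

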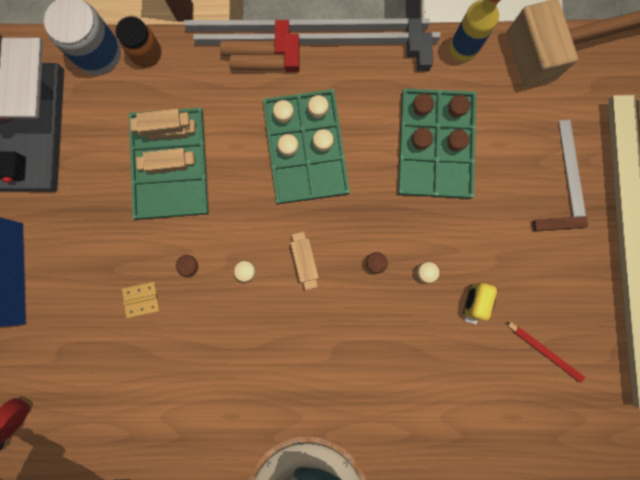

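View pics/side0.png

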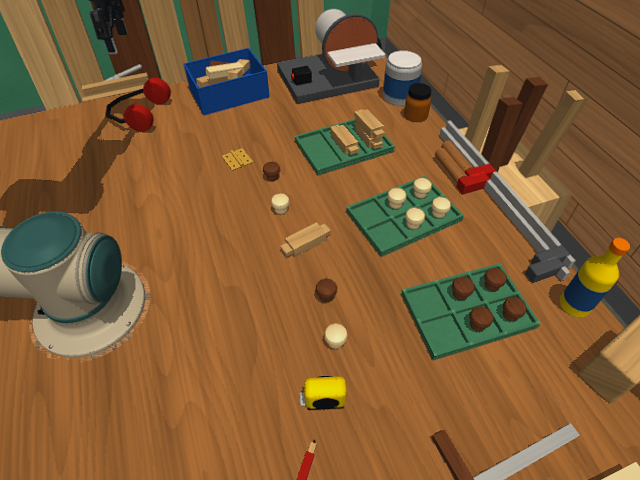

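Top view: hinge (140,300), dark knobs (187,265) and (376,263), pale knobs (244,271) and (428,272), rail (304,260), tape (481,302). Trays: rail (168,162), pale (306,145), dark (438,143). The arm is out of view. The side view shows the same layout, with no stray overlaps.

```bash
cat > fit.py <<'E'
from h import *
from scipy.optimize import minimize
def box(x0,x1,y0,y1,z0,z1): return np.array([[x,y,z] for x in(x0,x1) for y in(y0,y1) for z in(z0,z1)])
def cyl(r,z): a=np.linspace(0,2*np.pi,32); return np.c_[r*np.cos(a),r*np.sin(a),0*a+z]
M={"knob":[np.r_[cyl(.021,.018),cyl(.021,.032),cyl(.012,.038)],cyl(.015,0.003)],
 "rail":[box(-.04,.04,-.018,.018,0,.028),box(-.056,.056,-.012,.012,.0085,.0195)],
 "tray":[box(-.038,.178,-.073,.073,0,.019)],"hinge":[box(-.029,.029,-.032,.032,0,.003)]}
def sil(im,m,p,S=4):
    c,s=np.cos(p[2]),np.sin(p[2]); o=np.zeros((480*S,640*S),np.uint8)
    for q in M[m]:
        w=np.c_[c*q[:,0]-s*q[:,1]+p[0],s*q[:,0]+c*q[:,1]+p[1],q[:,2]]
        u=((w2pix(im,w)+.5)*S-.5); cv2.fillConvexPoly(o,cv2.convexHull(np.round(u*16).astype(np.int32)),255,shift=4)
    return cv2.resize(o,(640,480),interpolation=cv2.INTER_AREA)/255.
def fit(im,m,mask,p0):
    u=w2pix(im,[p0[0],p0[1],.02])[0].astype(int); win=130 if m=="tray" else 45
    sl=np.s_[max(u[1]-win,0):u[1]+win,max(u[0]-win,0):u[0]+win]
    f=lambda p:np.abs(sil(im,m,np.r_[p,0] if m=="knob" else p)[sl]-mask[sl]).sum()
    n=2 if m=="knob" else 3; d=np.array([.01,.01,.15])[:n]
    sim=np.vstack([p0[:n]]+[np.array(p0[:n])+d*np.eye(3)[i][:n] for i in range(n)])
    r=minimize(f,p0[:n],method="Nelder-Mead",options=dict(initial_simplex=sim,xatol=2e-4,fatol=.2,maxiter=90))
    return r.x.round(4),round(r.fun,1)
def masks(im):
    b,g,r=cv2.split(im["frame"].astype(int))
    gray=(b+g+r)/3
    return dict(green=g>r+15, dark=(gray<58)&(r>=g), pale=(b>115)&(r>150), light=(r>172)&(b>60))
E
python3 - <<'E'
from fit import *
im={n:np.load(n+"0.npy",allow_pickle=True).item() for n in("top","side")}
t=im["top"]; F=t["frame"]
for u in[(187,265),(200,290),(187,278),(244,271),(304,260),(304,275),(376,262),(428,272),(340,300),(350,240),(168,200),(140,300)]: print(u,F[u[1],u[0]],end=" ")
mk=masks(t); o=np.hstack([(mk[k][60:340,110:510]*255).astype(np.uint8) for k in("green","dark")]); o2=np.hstack([(mk[k][60:340,110:510]*255).astype(np.uint8) for k in("pale","light")])
cv2.imwrite("pics/m.png",np.vstack([o,o2]))
print()
for k,u in dict(hinge=(140,300),da=(187,265),db=(376,263),pa=(244,271),pb=(428,272),rail=(304,260),tape=(481,302),tr=(168,198),tp=(311,182),td=(437,179)).items(): print(k,pix2w(t,u,.02)[0].round(3))
E
```

```text
(187, 265) [ 45  66 106] (200, 290) [ 61  93 137] (187, 278) [ 57  88 130] (244, 271) [167 216 222] (304, 260) [105 151 192] (304, 275) [104 151 191] (376, 262) [ 47  67 107] (428, 272) [172 220 221] (340, 300) [ 68 104 153] (350, 240) [ 65  98 146] (168, 200) [ 90 120  79] (140, 300) [ 76 140 183] 
hinge [0.373 0.322 0.02 ]
da [0.44  0.234 0.02 ]
db [ 0.443 -0.133  0.02 ]
pa [0.428 0.123 0.02 ]
pb [ 0.425 -0.232  0.02 ]
rail [0.449 0.007 0.02 ]
tape [ 0.368 -0.331  0.02 ]
tr [0.573 0.275 0.02 ]
tp [ 0.604 -0.007  0.02 ]
td [ 0.608 -0.256  0.02 ]
```

View pics/m.png

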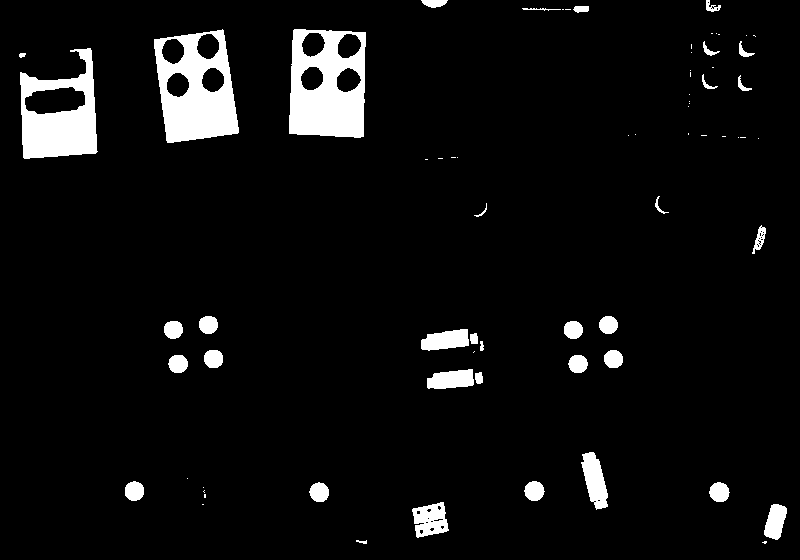

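The mask picture shows clean green trays, pale knobs and rail. Only the dark threshold is too low, so I'll raise it and fit.

```bash
sed -i 's/gray<58/gray<82/' fit.py
python3 - <<'E'
from fit import *
t,s=[np.load(n+"0.npy",allow_pickle=True).item() for n in("top","side")]
J=[("da","knob","dark",(.44,.234,0)),("db","knob","dark",(.443,-.133,0)),("pa","knob","pale",(.428,.123,0)),("pb","knob","pale",(.425,-.232,0)),
("rail","rail","light",(.449,.007,.2)),("hinge","hinge","light",(.373,.322,0)),
("TR","tray","green",(.573,.275,.03)),("TP","tray","green",(.604,-.007,.1)),("TD","tray","green",(.608,-.256,-.02))]
for n,m,c,p in J:
    print(n,*[fit(i,m,masks(i)[c],p) for i in(t,s)])
E
```

```text
da (array([0.4382, 0.2328]), np.float64(36.3)) (array([0.4372, 0.2286]), np.float64(140.9))
db (array([ 0.4418, -0.1296]), np.float64(151.6)) (array([ 0.4401, -0.1361]), np.float64(118.1))
pa (array([0.4291, 0.1214]), np.float64(96.9)) (array([0.431 , 0.1354]), np.float64(145.7))
pb (array([ 0.4261, -0.2338]), np.float64(118.2)) (array([ 0.4276, -0.2245]), np.float64(166.6))
rail (array([0.4494, 0.0057, 0.2407]), np.float64(56.7)) (array([0.4504, 0.0131, 0.2745]), np.float64(537.7))
hinge (array([0.3744, 0.3289, 0.2102]), np.float64(138.4)) (array([ 0.3989,  0.6413, -2.0833]), np.float64(40.0))
TR (array([0.578 , 0.2746, 0.0821]), np.float64(5278.0)) (array([0.5747, 0.2754, 0.0695]), np.float64(9465.5))
TP (array([ 0.612 , -0.0049,  0.1278]), np.float64(7225.5)) (array([ 0.6109, -0.0053,  0.1337]), np.float64(9420.6))
TD (array([ 0.6166, -0.2557, -0.0673]), np.float64(4823.5)) (array([ 0.6147, -0.2557, -0.0607]), np.float64(5841.2))
```

```bash
python3 - <<'E'
from fit import *
t,s=[np.load(n+"0.npy",allow_pickle=True).item() for n in("top","side")]
P=dict(da=("dark",.438,.232),db=("dark",.442,-.132),pa=("pale",.429,.121),pb=("pale",.426,-.232),rail=("light",.449,.006))
for im in(t,s):
  mk=masks(im)
  for k,(c,x,y) in P.items():
    u=w2pix(im,[x,y,.025])[0]
    n,l,st,ce=cv2.connectedComponentsWithStats(mk[c].astype(np.uint8)); j=min((i for i in range(1,n) if st[i,4]>50),key=lambda i:np.hypot(*(ce[i]-u)))
    m="rail" if k=="rail" else "knob"; p0=(x,y,.24)
    print(k,st[j],pix2w(im,ce[j],.025)[0][:2].round(4),fit(im,m,l==j,p0))
for n,p in dict(TR=(.578,.2746,.082),TP=(.612,-.005,.128),TD=(.6166,-.2557,-.067)).items():
  for im in(t,s):
    u=w2pix(im,[p[0],p[1],.01])[0]; n_,l,st,ce=cv2.connectedComponentsWithStats(masks(im)["green"].astype(np.uint8)); lab=l[int(u[1]+8),int(u[0]+8)]
    h=cv2.convexHull(np.argwhere(l==lab)[:,::-1].astype(np.int32)); mm=np.zeros((480,640),np.uint8); cv2.fillConvexPoly(mm,h,1)
    print(n,st[lab],fit(im,"tray",mm,p))
E
```

```text
da [176 255  22  23 403] [0.438 0.233] (array([0.4383, 0.2328]), np.float64(36.3))
db [362 252  26  23 456] [ 0.4418 -0.1292] (array([ 0.442 , -0.1291]), np.float64(62.9))
pa [235 261  19  20 306] [0.4284 0.1222] (array([0.4268, 0.1209]), np.float64(97.0))
pb [419 262  20  20 305] [ 0.4251 -0.233 ] (array([ 0.425 , -0.2314]), np.float64(118.0))
rail [291 232  27  58 952] [0.4486 0.0056] (array([0.4495, 0.0058, 0.2406]), np.float64(57.8))
da [263 161  18  21 306] [0.4359 0.2247] (array([0.4374, 0.2293]), np.float64(43.9))
db [314 278  24  26 462] [ 0.4393 -0.1373] (array([ 0.4402, -0.1356]), np.float64(44.7))
pa [272 194  17  13 163] [0.4283 0.1265] (array([0.43  , 0.1342]), np.float64(146.1))
pb [326 324  21  20 318] [ 0.4251 -0.2292] (array([ 0.427, -0.224]), np.float64(166.9))
rail [286 222  44  28 563] [0.4521 0.0078] (array([0.4563, 0.0195, 0.1897]), np.float64(411.5))
TR [ 130  108   78  111 4881] (array([0.5773, 0.2752, 0.0743]), np.float64(728.2))
TR [ 295  119   99   56 2260] (array([0.5756, 0.2743, 0.0756]), np.float64(234.8))
TP [ 264   89   85  114 5933] (array([ 0.6119, -0.0053,  0.1361]), np.float64(137.5))
TP [ 347  180  117   76 3862] (array([ 0.6097, -0.0059,  0.1301]), np.float64(149.9))
TD [ 399   89   77  109 6155] (array([ 0.616 , -0.2563, -0.0613]), np.float64(174.1))
TD [ 402  263  138   97 6288] (array([ 0.6142, -0.2562, -0.059 ]), np.float64(106.0))
```

```bash
cat > plan.py <<'E'
import numpy as np
def leg(a,b):
    d=np.subtract(b,a); s,c=np.sin(a[3]),np.cos(a[3])
    return np.round([(-s*d[0]+c*d[1])/.5,(c*d[0]+s*d[1])/.5,-d[2]/.5,-d[3]/np.pi],4)
def tr(o,x,y): c,s=np.cos(o[2]),np.sin(o[2]); return o[0]+c*x-s*y,o[1]+s*x+c*y
TR,TP,TD=(.5765,.275,.075),(.611,-.0055,.133),(.615,-.256,-.06)
E
python3 - <<'E'
from plan import *
cur=(.1718,.5483,.2445,1.267); H=.025;Z=.12
jobs=[("da",(.4375,.2315),.85,tr(TD,0,-.035),.85),("db",(.441,-.1325),.85,tr(TD,0,.035),.85),("pb",(.4255,-.2315),.85,tr(TP,0,-.035),.85),("pa",(.4285,.122),.85,tr(TP,0,.035),.85),("rail",(.4495,.006),1.811,tr(TR,0,0),.075)]
for n,p,f,q,g in jobs:
    print(n,np.round(q,4))
    for nm,b in(("over",(*p,Z,f)),("down",(*p,H,f)),("up",(*p,Z,f)),("travel",(*q,Z,g)),("down",(*q,.009+H,g)),("up",(*q,Z,g))):
        print("  ",nm,np.round(b,3),leg(cur,b)); cur=b
E
```

```text
da [ 0.6129 -0.2909]
   over [0.438 0.232 0.12  0.85 ] [-0.6966 -0.4456  0.249   0.1327]
   down [0.438 0.232 0.025 0.85 ] [ 0.    0.    0.19 -0.  ]
   up [0.438 0.232 0.12  0.85 ] [ 0.    0.   -0.19 -0.  ]
   travel [ 0.613 -0.291  0.12   0.85 ] [-0.9532 -0.5535 -0.     -0.    ]
   down [ 0.613 -0.291  0.034  0.85 ] [ 0.     0.     0.172 -0.   ]
   up [ 0.613 -0.291  0.12   0.85 ] [ 0.     0.    -0.172 -0.   ]
db [ 0.6171 -0.2211]
   over [ 0.441 -0.132  0.12   0.85 ] [ 0.4674  0.0112 -0.     -0.    ]
   down [ 0.441 -0.132  0.025  0.85 ] [ 0.    0.    0.19 -0.  ]
   up [ 0.441 -0.132  0.12   0.85 ] [ 0.    0.   -0.19 -0.  ]
   travel [ 0.617 -0.221  0.12   0.85 ] [-0.3815  0.0994 -0.     -0.    ]
   down [ 0.617 -0.221  0.034  0.85 ] [ 0.     0.     0.172 -0.   ]
   up [ 0.617 -0.221  0.12   0.85 ] [ 0.     0.    -0.172 -0.   ]
pb [ 0.6156 -0.0402]
   over [ 0.426 -0.232  0.12   0.85 ] [ 0.2741 -0.2686 -0.     -0.    ]
   down [ 0.426 -0.232  0.025  0.85 ] [ 0.    0.    0.19 -0.  ]
   up [ 0.426 -0.232  0.12   0.85 ] [ 0.    0.   -0.19 -0.  ]
   travel [ 0.616 -0.04   0.12   0.85 ]
[... 272 characters left out ...]
.122 0.025 0.85 ] [ 0.    0.    0.19 -0.  ]
   up [0.428 0.122 0.12  0.85 ] [ 0.    0.   -0.19 -0.  ]
   travel [0.606 0.029 0.12  0.85 ] [-0.3897  0.0953 -0.     -0.    ]
   down [0.606 0.029 0.034 0.85 ] [ 0.     0.     0.172 -0.   ]
   up [0.606 0.029 0.12  0.85 ] [ 0.     0.    -0.172 -0.   ]
rail [0.5765 0.275 ]
   over [0.45  0.006 0.12  1.811] [ 0.2051 -0.2419 -0.     -0.3059]
   down [0.45  0.006 0.025 1.811] [-0.    0.    0.19 -0.  ]
   up [0.45  0.006 0.12  1.811] [-0.    0.   -0.19 -0.  ]
   travel [0.576 0.275 0.12  0.075] [-0.3747  0.4621 -0.      0.5526]
   down [0.576 0.275 0.034 0.075] [ 0.     0.     0.172 -0.   ]
   up [0.576 0.275 0.12  0.075] [ 0.     0.    -0.172 -0.   ]
```

Request:
step_arm --moves '[-0.348,-0.223,0.1245,0.1327,-1,-0.348,-0.223,0.1245,0.1327,-1,-0.348,-0.223,0.1245,0.1327,-1,-0.348,-0.223,0.1245,0.1327,-1,-0.348,-0.223,0.1245,0.1327,-1]' --force 40

```text
clock: 0.6
position: [0.3058, 0.3862, 0.1813]
ee_rot: [-0.0, 0.354, 0.935, -0.002]
contact_force: [-0.0, 0.9, -0.4]
width: 0.0856
```

Request:
step_arm --moves '[-0.409,-0.062,0.1245,0,-1,-0.409,-0.062,0.1245,0,-1,-0.409,-0.062,0.1245,0,-1,-0.409,-0.062,0.1245,0,-1,-0.409,-0.062,0.1245,0,-1]'

```text
clock: 1.1
position: [0.4396, 0.2287, 0.1193]
ee_rot: [-0.0, 0.354, 0.935, -0.001]
contact_force: [-1.6, 0.9, -0.9]
width: 0.0856
```

```bash
python3 - <<'E'
from h import *
s=manip.get_state(); q=s["ee_rot"]; print(s["clock"],s["position"],q,2*np.arctan2(q[2],q[1])-np.pi/2,s["width"])
E
```

```text
1.1 [0.43961954 0.22867264 0.1192969 ] [-1.92247406e-04  3.54318202e-01  9.35124271e-01 -1.08333158e-03] 0.8464261324649649 0.08559305133223373
```

Request:
step_arm --moves '[0.007,0.001,0.06,0,-1,0.007,0.001,0.14,0,-1,0.007,0.001,0.175,0,-1,0.007,0.001,0.189,0,-1,0.007,0.001,0.189,0,-1]'

```text
clock: 1.6
position: [0.4349, 0.2349, 0.0256]
ee_rot: [-0.001, 0.352, 0.936, -0.001]
contact_force: [-0.6, 0.5, 0.7]
width: 0.0853
```

```bash
python3 - <<'E'
from h import *
o=[]
for n in("top","side"):
    im=get_image(n); u=w2pix(im,[.4375,.2315,.03])[0].astype(int); c=im["frame"][max(u[1]-50,0):u[1]+50,max(u[0]-60,0):u[0]+60]; o.append(cv2.resize(c,(400,330)))
cv2.imwrite("pics/g1.png",np.hstack(o))
E
```

```text
(no output)
```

View pics/g1.png

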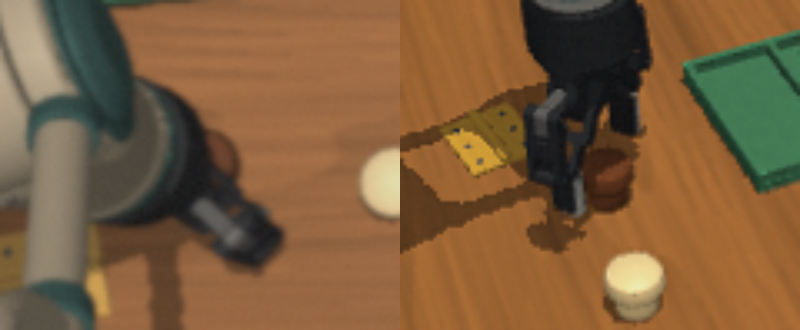

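The crop shows the knob between the open fingers, a few mm off to the −tool-x side; the hinge is clear. I'll correct and close.

Request:
step_arm --moves '[-0.011,0,0,0,-1,-0.011,0,0,0,0.4,-0.011,0,0,0,1,-0.011,0,0,0,1,-0.011,0,0,0,1]'

```text
clock: 2.2
position: [0.4399, 0.2311, 0.0269]
ee_rot: [0.0, 0.353, 0.936, 0.0]
contact_force: [-0.7, -0.1, 5.1]
width: 0.0404
```

Request:
step_arm --moves '[0,0,0,0,1,0,0,0,0,1,0,0,0,0,1,0,0,0,0,1,0,0,0,0,1]'

```text
clock: 2.7
position: [0.4399, 0.2311, 0.027]
ee_rot: [0.0, 0.353, 0.936, 0.0]
contact_force: [-0.7, -0.2, 5.1]
width: 0.0402
```

Request:
step_arm --moves '[0,0,-0.02,0,1,0,0,-0.09,0,1,0,0,-0.19,0,1,0,0,-0.19,0,1,0,0,-0.19,0,1]'

```text
clock: 3.2
position: [0.4405, 0.2314, 0.123]
ee_rot: [0.001, 0.353, 0.936, 0.001]
contact_force: [-0.3, -0.2, 0.2]
width: 0.0406
```

```bash
python3 - <<'E'
from h import *
from plan import *
im=get_image("side"); s=manip.get_state(); print(s["position"],s["width"],s["contact_force"])
p=s["position"]; u=w2pix(im,p-[0,0,.02])[0].astype(int); c=im["frame"][max(u[1]-50,0):u[1]+50,max(u[0]-60,0):u[0]+60]; cv2.imwrite("pics/g2.png",cv2.resize(c,(480,400)))
q=s["ee_rot"];f=2*np.arctan2(q[2],q[1])-np.pi/2
print(f,leg((*p,f),(.6129,-.2909,p[2],f)))
E
```

```text
[0.43932566 0.23095822 0.12153766] 0.04044642473835948 [-0.23233641  0.55624684 -0.53434913]
0.8501603212664843 [-0.9496 -0.5552 -0.     -0.    ]
```

View pics/g2.png

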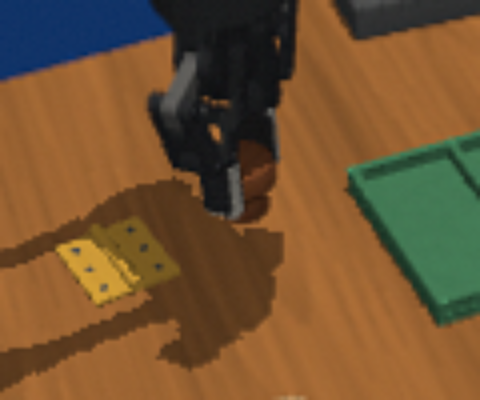

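Knob is held upright, clear of the hinge. Travelling to the dark tray's right pocket.

Request:
step_arm --moves '[-0.3165,-0.185,0,0,1,-0.3165,-0.185,0,0,1,-0.3165,-0.185,0,0,1,-0.3165,-0.185,0,0,1,-0.3165,-0.185,0,0,1]'

```text
clock: 3.75
position: [0.4981, 0.0535, 0.1197]
ee_rot: [-0.001, 0.355, 0.935, -0.001]
contact_force: [-0.5, -0.2, -0.4]
width: 0.0405
```

Request:
step_arm --moves '[-0.3165,-0.185,0,0,1,-0.3165,-0.185,0,0,1,-0.3165,-0.185,0,0,1,-0.3165,-0.185,0,0,1,-0.3165,-0.185,0,0,1]'

```text
clock: 4.25
position: [0.5564, -0.12, 0.1196]
ee_rot: [-0.0, 0.354, 0.935, -0.001]
contact_force: [-0.6, 0.4, -0.6]
width: 0.0404
```

Request:
step_arm --moves '[-0.3165,-0.185,0,0,1,-0.3165,-0.185,0,0,1,-0.3165,-0.185,0,0,1,-0.3165,-0.185,0,0,1,-0.3165,-0.185,0,0,1]'

```text
clock: 4.75
position: [0.6141, -0.2935, 0.1192]
ee_rot: [-0.0, 0.354, 0.935, -0.0]
contact_force: [0.2, 0.7, -0.6]
width: 0.0401
```

Request:
step_arm --moves '[0,0,0.06,0,1,0,0,0.12,0,1,0,0,0.12,0,1,0,0,0.12,0,1,0,0,0.12,0,1]'

```text
clock: 5.25
position: [0.6142, -0.29, 0.0626]
ee_rot: [0.001, 0.352, 0.936, 0.0]
contact_force: [-0.0, 0.1, -1.1]
width: 0.0403
```

```bash
python3 - <<'E'
from h import *
from plan import *
im=get_image("side"); s=manip.get_state(); print(s["position"],s["width"],s["contact_force"])
p=s["position"]; u=w2pix(im,p-[0,0,.02])[0].astype(int); c=im["frame"][max(u[1]-50,0):u[1]+50,max(u[0]-60,0):u[0]+60]; cv2.imwrite("pics/g3.png",cv2.resize(c,(600,500)))
q=s["ee_rot"];f=2*np.arctan2(q[2],q[1])-np.pi/2
print(f,leg((*p,f),(.6129,-.2909,.036,f)))
E
```

```text
[ 0.6143708  -0.29039388  0.06305606] 0.040631683657614694 [-0.86403473 -0.71633917 -0.05087083]
0.8509072586251683 [ 0.0015 -0.0027  0.0541 -0.    ]
```

View pics/g3.png

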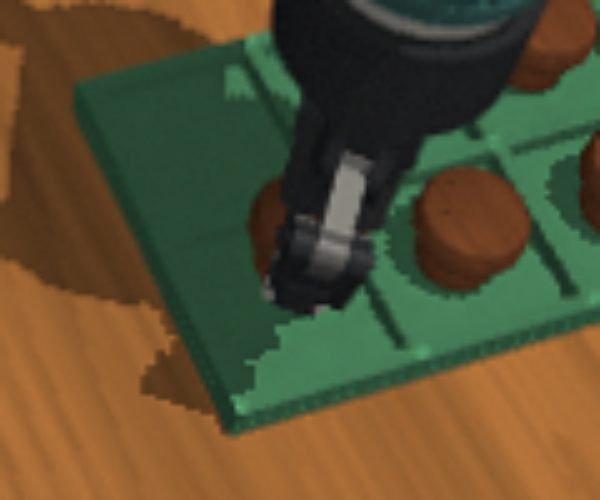

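The knob is over the right front pocket, about 3 mm to tool +x of the pads. I'll lower it with a small correction.

Request:
step_arm --moves '[-0.0045,-0.002,0.03,0,1,-0.0045,-0.002,0.044,0,1,-0.0045,-0.002,0.05,0,1,-0.0045,-0.002,0.054,0,1,-0.0045,-0.002,0.054,0,1]'

```text
clock: 5.8
position: [0.6136, -0.2926, 0.036]
ee_rot: [-0.001, 0.353, 0.936, 0.0]
contact_force: [-4.0, 2.0, 11.0]
width: 0.0403
```

Request:
step_arm --moves '[0,0,-0.001,0,0,0,0,-0.001,0,-0.4,0,0,-0.001,0,-1,0,0,-0.001,0,-1,0,0,-0.001,0,-1]'

```text
clock: 6.3
position: [0.6143, -0.2929, 0.0344]
ee_rot: [-0.0, 0.353, 0.936, 0.0]
contact_force: [0.4, -0.4, 0.1]
width: 0.0855
```

Request:
step_arm --moves '[0,0,-0.02,0,-1,0,0,-0.1,0,-1,0,0,-0.17,0,-1,0,0,-0.17,0,-1,0,0,-0.17,0,-1]'

```text
clock: 6.8
position: [0.615, -0.2933, 0.1216]
ee_rot: [0.002, 0.353, 0.936, -0.0]
contact_force: [0.1, 0.2, -0.1]
width: 0.0853
```

Request:
step_arm --moves '[0.472,0.013,0,0,-1,0.472,0.013,0,0,-1,0.472,0.013,0,0,-1,0.472,0.013,0,0,-1,0.472,0.013,0,0,-1]'

```text
clock: 7.3
position: [0.4369, -0.1295, 0.1182]
ee_rot: [-0.003, 0.353, 0.936, 0.0]
contact_force: [0.1, 0.2, 0.9]
width: 0.0854
```

Request:
step_arm --moves '[0,0,0,0,-1,0,0,0,0,-1]'

```text
clock: 7.5
position: [0.4406, -0.1317, 0.1193]
ee_rot: [-0.0, 0.352, 0.936, 0.0]
contact_force: [-0.2, -0.9, 0.1]
width: 0.0857
```

```bash
cat > go.py <<'E'
from fit import *
from plan import *
import sys
def state():
    s=manip.get_state(); q=s["ee_rot"]; f=(2*np.arctan2(q[2],q[1])-np.pi/2)
    p=s["position"]; print(round(s["clock"],2),p.round(4),round(f,3),round(s["width"],4),s["contact_force"].round(1)); return (*p,f)
def meas(n,c,p):  # fit knob in its component
    im=get_image(n); u=w2pix(im,[p[0],p[1],.025])[0]
    k,l,st,ce=cv2.connectedComponentsWithStats(masks(im)[c].astype(np.uint8)); j=min((i for i in range(1,k) if st[i,4]>50),key=lambda i:np.hypot(*(ce[i]-u)))
    return st[j],fit(im,"knob",l==j,(p[0],p[1],0))
E
python3 - <<'E'
from go import *
c=state(); print(leg(c,(.441,-.1325,.025,.85)))
im=get_image("side"); u=w2pix(im,[.6129,-.2909,.03])[0].astype(int); cv2.imwrite("pics/g4.png",cv2.resize(im["frame"][u[1]-90:u[1]+70,u[0]-170:u[0]+50],(770,560)))
E
```

```text
7.5 [ 0.4406 -0.1317  0.1193] 0.851 0.0857 [-0.2 -0.9  0.1]
[-0.0016 -0.0006  0.1886  0.0003]
```

View pics/g4.png

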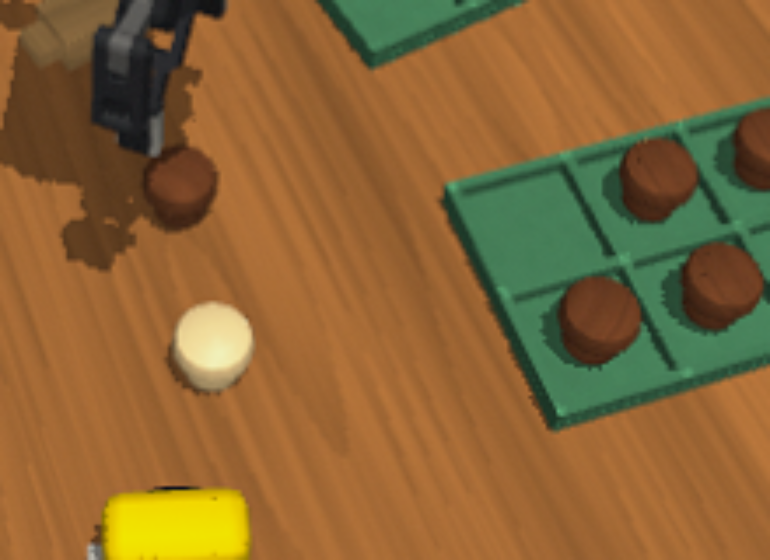

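The first dark knob stands upright in the right front pocket (599,320); the jaws are over the second at (180,187).

Request:
step_arm --moves '[-0.001,0,0.07,0,-1,-0.001,0,0.14,0,-1,-0.001,0,0.188,0,-1,-0.001,0,0.188,0,-1,-0.001,0,0.188,0,-1]'

```text
clock: 8.05
position: [0.4426, -0.1335, 0.0255]
ee_rot: [-0.0, 0.353, 0.936, 0.0]
contact_force: [0.4, 0.5, -0.1]
width: 0.0856
```

```bash
python3 - <<'E'
from go import *
state(); print(tr(TD,0,-.035))
for n in("side","top"): print(meas(n,"dark",(.613,-.291)))
im=get_image("side"); u=w2pix(im,[.441,-.1325,.03])[0].astype(int); cv2.imwrite("pics/g5.png",cv2.resize(im["frame"][u[1]-50:u[1]+50,u[0]-60:u[0]+60],(600,500)))
E
```

```text
8.05 [ 0.4426 -0.1335  0.0255] 0.85 0.0856 [ 0.4  0.5 -0.1]
(np.float64(0.6129012597732194), np.float64(-0.29093701889773216))
(array([434, 316,  25,  25, 463], dtype=int32), (array([ 0.6154, -0.288 ]), np.float64(37.3)))
(array([446, 164,  22,  22, 353], dtype=int32), (array([ 0.6161, -0.2923]), np.float64(66.9)))
```

View pics/g5.png

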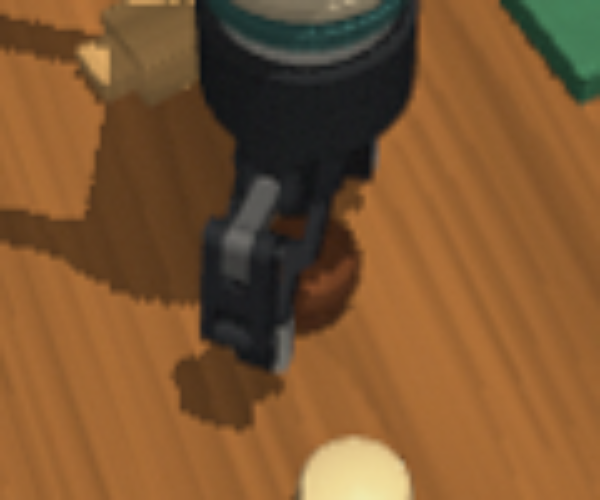

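Second dark knob lies between the open fingers and the first checks out about 3 mm off its pocket centre. Closing, lifting and carrying.

Request:
step_arm --moves '[0.002,0,0,0,-0.2,0.002,0,0,0,0.4,0.002,0,0,0,1,0.002,0,0,0,1,0.002,0,0,0,1]'

```text
clock: 8.7
position: [0.4412, -0.132, 0.0266]
ee_rot: [0.0, 0.353, 0.936, 0.0]
contact_force: [-1.5, 0.5, 5.3]
width: 0.0407
```

Request:
step_arm --moves '[0,0,0,0,1,0,0,0,0,1,0,0,-0.03,0,1,0,0,-0.1,0,1,0,0,-0.19,0,1]'

```text
clock: 9.2
position: [0.4393, -0.1313, 0.1205]
ee_rot: [-0.002, 0.353, 0.936, 0.0]
contact_force: [0.7, -1.0, -0.8]
width: 0.0405
```

Request:
step_arm --moves '[-0.378,0.098,-0.005,0,1,-0.378,0.098,-0.005,0,1,-0.378,0.098,-0.005,0,1,-0.378,0.098,-0.005,0,1,-0.378,0.098,-0.005,0,1]'

```text
clock: 9.7
position: [0.621, -0.2232, 0.1229]
ee_rot: [0.003, 0.353, 0.936, -0.0]
contact_force: [-1.4, -0.3, -0.8]
width: 0.0405
```

Request:
step_arm --moves '[0,0,0.06,0,1,0,0,0.12,0,1,0,0,0.12,0,1,0,0,0.12,0,1,0,0,0.12,0,1]'

```text
clock: 10.2
position: [0.6162, -0.2202, 0.0651]
ee_rot: [0.001, 0.353, 0.936, -0.0]
contact_force: [0.3, 0.3, 0.0]
width: 0.0411
```

```bash
python3 - <<'E'
from go import *
c=state(); print(leg(c,(*tr(TD,0,.035),.0355,.85)))
E
```

```text
10.2 [ 0.6162 -0.2202  0.0651] 0.85 0.0411 [0.3 0.3 0. ]
[-0.0025  0.      0.0591  0.0001]
```

Request:
step_arm --moves '[-0.0025,0,0.03,0,1,-0.0025,0,0.048,0,1,-0.0025,0,0.054,0,1,-0.0025,0,0.059,0,1,-0.0025,0,0.059,0,1]'

```text
clock: 10.7
position: [0.6154, -0.2203, 0.0356]
ee_rot: [-0.001, 0.353, 0.936, 0.0]
contact_force: [-4.7, 2.6, 10.9]
width: 0.0407
```

Request:
step_arm --moves '[0,0,-0.001,0,0,0,0,-0.001,0,-0.4,0,0,-0.001,0,-1,0,0,-0.001,0,-1,0,0,-0.001,0,-1]'

```text
clock: 11.2
position: [0.6162, -0.2207, 0.0339]
ee_rot: [-0.0, 0.353, 0.936, 0.0]
contact_force: [-0.2, 0.1, 0.8]
width: 0.0856
```

Request:
step_arm --moves '[0,0,-0.02,0,-1,0,0,-0.1,0,-1,0,0,-0.17,0,-1,0,0,-0.17,0,-1,0,0,-0.17,0,-1]'

```text
clock: 11.7
position: [0.6168, -0.221, 0.121]
ee_rot: [0.002, 0.353, 0.936, -0.0]
contact_force: [-0.5, -0.8, -0.1]
width: 0.0856
```

Request:
step_arm --moves '[0.274,-0.269,0,0,-1,0.274,-0.269,0,0,-1,0.274,-0.269,0,0,-1,0.274,-0.269,0,0,-1,0.274,-0.269,0,0,-1]'

```text
clock: 12.2
position: [0.4174, -0.2287, 0.1175]
ee_rot: [-0.005, 0.354, 0.935, 0.001]
contact_force: [0.2, -0.4, 0.2]
width: 0.0853
```

Request:
step_arm --moves '[0,0,0,0,-1,0,0,0,0,-1]'

```text
clock: 12.4
position: [0.4256, -0.2317, 0.1191]
ee_rot: [0.0, 0.353, 0.936, 0.0]
contact_force: [0.0, 0.6, -0.6]
width: 0.0852
```

```bash
python3 - <<'E'
from go import *
c=state(); print(leg(c,(.4255,-.2315,.025,.85)))
for n in("side","top"): print(meas(n,"dark",tr(TD,0,.035)),meas(n,"dark",tr(TD,0,-.035)))
print(tr(TD,0,.035)); im=get_image("side"); u=w2pix(im,[.4255,-.2315,.03])[0].astype(int); cv2.imwrite("pics/g6.png",cv2.resize(im["frame"][u[1]-90:u[1]+90,u[0]-60:u[0]+180],(800,600)))
E
```

```text
12.4 [ 0.4256 -0.2317  0.1191] 0.85 0.0852 [ 0.   0.6 -0.6]
[0.0004 0.0002 0.1881 0.    ]
(array([419, 285,  22,  24, 420], dtype=int32), (array([ 0.6201, -0.2175]), np.float64(34.1))) (array([434, 316,  25,  25, 464], dtype=int32), (array([ 0.6153, -0.2879]), np.float64(36.7)))
(array([410, 162,  22,  21, 345], dtype=int32), (array([ 0.62  , -0.2223]), np.float64(63.9))) (array([446, 164,  22,  22, 349], dtype=int32), (array([ 0.6152, -0.292 ]), np.float64(70.6)))
(np.float64(0.6170987402267806), np.float64(-0.22106298110226785))
```

View pics/g6.png

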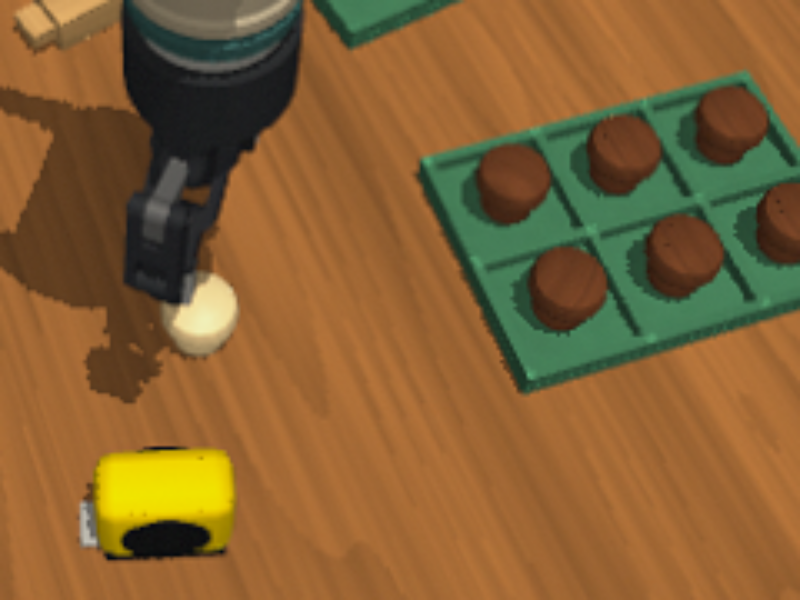

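Both dark knobs stand upright about 3–4 mm off centre (513,183 and 568,288). The jaws are above the pale knob at (200,312), clear of the tape at (165,500).

Request:
step_arm --moves '[0,0,0.07,0,-1,0,0,0.14,0,-1,0,0,0.188,0,-1,0,0,0.188,0,-1,0,0,0.188,0,-1]'

```text
clock: 13.15
position: [0.425, -0.2314, 0.0253]
ee_rot: [-0.0, 0.352, 0.936, 0.0]
contact_force: [0.2, -0.5, 0.7]
width: 0.0853
```

Request:
step_arm --moves '[0,0,0,0,-0.2,0,0,0,0,0.4,0,0,0,0,1,0,0,0,0,1,0,0,0,0,1]'

```text
clock: 13.65
position: [0.4252, -0.2318, 0.0266]
ee_rot: [0.001, 0.353, 0.936, -0.0]
contact_force: [-1.2, 1.4, 5.8]
width: 0.0405
```

Request:
step_arm --moves '[0,0,0,0,1,0,0,0,0,1,0,0,-0.03,0,1,0,0,-0.1,0,1,0,0,-0.19,0,1]'

```text
clock: 14.15
position: [0.4233, -0.2305, 0.1204]
ee_rot: [-0.002, 0.353, 0.936, 0.001]
contact_force: [0.9, -0.1, -0.2]
width: 0.04
```

Request:
step_arm --moves '[-0.017,0.269,-0.005,0,1,-0.017,0.269,-0.005,0,1,-0.017,0.269,-0.005,0,1,-0.017,0.269,-0.005,0,1,-0.017,0.269,-0.005,0,1]'

```text
clock: 14.65
position: [0.5197, -0.1354, 0.123]
ee_rot: [-0.0, 0.352, 0.936, -0.0]
contact_force: [-0.0, -0.4, -0.4]
width: 0.0405
```

Request:
step_arm --moves '[-0.017,0.269,0,0,1,-0.017,0.269,0,0,1,-0.017,0.269,0,0,1,-0.017,0.269,0,0,1,-0.017,0.269,0,0,1]'

```text
clock: 15.15
position: [0.6138, -0.0412, 0.1224]
ee_rot: [-0.001, 0.353, 0.936, -0.001]
contact_force: [-0.3, -0.6, -0.2]
width: 0.0408
```

Request:
step_arm --moves '[0,0,0.06,0,1,0,0,0.12,0,1,0,0,0.12,0,1,0,0,0.12,0,1,0,0,0.12,0,1]'

```text
clock: 15.65
position: [0.6155, -0.0416, 0.0645]
ee_rot: [0.001, 0.353, 0.936, 0.0]
contact_force: [0.2, -0.0, 0.1]
width: 0.0406
```

```bash
python3 - <<'E'
from go import *
c=state(); print(leg(c,(*tr(TP,0,-.035),.0355,.85)))
E
```

```text
15.65 [ 0.6155 -0.0416  0.0645] 0.849 0.0406 [ 0.2 -0.   0.1]
[ 0.0016  0.0023  0.0579 -0.0003]
```

Request:
step_arm --moves '[0.0015,0,0.03,0,1,0.0015,0,0.048,0,1,0.0015,0,0.054,0,1,0.0015,0,0.058,0,1,0.0015,0,0.058,0,1]'

```text
clock: 16.15
position: [0.6141, -0.0401, 0.0356]
ee_rot: [0.0, 0.352, 0.936, -0.0]
contact_force: [-2.9, -0.4, 7.3]
width: 0.0404
```

Request:
step_arm --moves '[0,0,-0.001,0,0,0,0,-0.001,0,-0.4,0,0,-0.001,0,-1,0,0,-0.001,0,-1,0,0,-0.001,0,-1]'

```text
clock: 16.65
position: [0.6143, -0.04, 0.0342]
ee_rot: [-0.0, 0.353, 0.936, 0.0]
contact_force: [0.2, 0.7, -0.5]
width: 0.0854
```

Request:
step_arm --moves '[0,0,-0.02,0,-1,0,0,-0.1,0,-1,0,0,-0.17,0,-1,0,0,-0.17,0,-1,0,0,-0.17,0,-1]'

```text
clock: 17.15
position: [0.6149, -0.0401, 0.1209]
ee_rot: [0.001, 0.353, 0.936, 0.0]
contact_force: [0.1, 0.7, -0.1]
width: 0.0856
```

Request:
step_arm --moves '[0.495,-0.003,0,0,-1,0.495,-0.003,0,0,-1,0.495,-0.003,0,0,-1,0.495,-0.003,0,0,-1,0.495,-0.003,0,0,-1]'

```text
clock: 17.65
position: [0.4242, 0.123, 0.1181]
ee_rot: [-0.002, 0.353, 0.936, -0.001]
contact_force: [0.5, 0.9, 0.4]
width: 0.0855
```

Request:
step_arm --moves '[0,0,0,0,-1,0,0,0,0,-1]'

```text
clock: 17.85
position: [0.426, 0.1227, 0.1187]
ee_rot: [-0.001, 0.351, 0.936, -0.0]
contact_force: [1.2, -0.0, -1.1]
width: 0.0857
```

```bash
python3 - <<'E'
from go import *
c=state(); print(leg(c,(.4285,.122,.025,.85)))
for n in("side","top"): print(meas(n,"pale",tr(TP,0,-.035)))
print(tr(TP,0,-.035)); im=get_image("side"); u=w2pix(im,[.4285,.122,.03])[0].astype(int); cv2.imwrite("pics/g7.png",cv2.resize(im["frame"][u[1]-70:u[1]+90,u[0]-50:u[0]+170],(770,560)))
E
```

```text
17.85 [0.426  0.1227 0.1187] 0.852 0.0857 [ 1.2 -0.  -1.1]
[-0.0048  0.0023  0.1873  0.0008]
(array([379, 219,  18,  15, 201], dtype=int32), (array([ 0.6238, -0.0242]), np.float64(143.6)))
(array([318, 165,  19,  19, 297], dtype=int32), (array([ 0.6198, -0.0386]), np.float64(94.9)))
(np.float64(0.6156412884169963), np.float64(-0.04019089854457875))
```

View pics/g7.png

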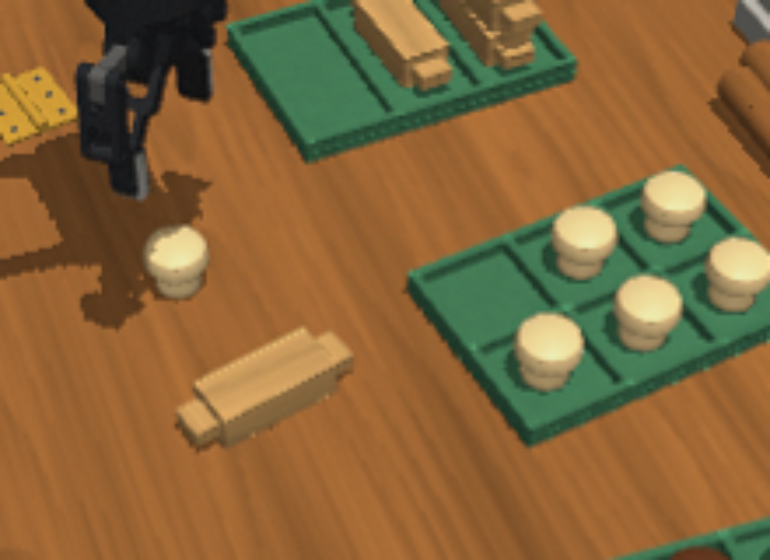

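The pale knob stands upright in the right pocket (549,350), a few mm off by the top view. Now the last pale knob at (177,258).

Request:
step_arm --moves '[-0.003,0.001,0.07,0,-1,-0.003,0.001,0.14,0,-1,-0.003,0.001,0.188,0,-1,-0.003,0.001,0.188,0,-1,-0.003,0.001,0.188,0,-1]'

```text
clock: 18.5
position: [0.4296, 0.121, 0.0251]
ee_rot: [-0.0, 0.353, 0.936, -0.0]
contact_force: [0.8, -0.5, -0.1]
width: 0.0853
```

Request:
step_arm --moves '[0,0,0,0,-0.2,0,0,0,0,0.4,0,0,0,0,1,0,0,0,0,1,0,0,0,0,1]'

```text
clock: 19.0
position: [0.4296, 0.1217, 0.0266]
ee_rot: [0.001, 0.352, 0.936, 0.001]
contact_force: [-1.3, -0.7, 5.6]
width: 0.0406
```

Request:
step_arm --moves '[0,0,0,0,1,0,0,0,0,1,0,0,-0.03,0,1,0,0,-0.1,0,1,0,0,-0.19,0,1]'

```text
clock: 19.5
position: [0.4272, 0.1215, 0.1205]
ee_rot: [-0.002, 0.353, 0.936, -0.001]
contact_force: [1.0, 0.1, -0.3]
width: 0.0405
```

Request:
step_arm --moves '[-0.387,0.094,-0.005,0,1,-0.387,0.094,-0.005,0,1,-0.387,0.094,-0.005,0,1,-0.387,0.094,-0.005,0,1,-0.387,0.094,-0.005,0,1]'

```text
clock: 20.0
position: [0.612, 0.0259, 0.1235]
ee_rot: [0.004, 0.354, 0.935, 0.001]
contact_force: [-1.0, 1.2, -0.3]
width: 0.0404
```

Request:
step_arm --moves '[0,0,0.06,0,1,0,0,0.12,0,1,0,0,0.12,0,1,0,0,0.12,0,1,0,0,0.12,0,1]'

```text
clock: 20.5
position: [0.6061, 0.0294, 0.0646]
ee_rot: [0.001, 0.352, 0.936, 0.0]
contact_force: [0.5, -1.3, 0.5]
width: 0.0407
```

```bash
python3 - <<'E'
from go import *
c=state(); print(leg(c,(*tr(TP,0,.035),.0355,.85)))
E
```

```text
20.5 [0.6061 0.0294 0.0646] 0.85 0.0407 [ 0.5 -1.3  0.5]
[-0.0007 -0.0001  0.0582  0.0001]
```

Request:
step_arm --moves '[0,0,0.03,0,1,0,0,0.048,0,1,0,0,0.054,0,1,0,0,0.058,0,1,0,0,0.058,0,1]'

```text
clock: 21.0
position: [0.6051, 0.0293, 0.0356]
ee_rot: [0.0, 0.353, 0.936, 0.0]
contact_force: [-2.1, -0.1, 6.4]
width: 0.0409
```

Request:
step_arm --moves '[0,0,-0.001,0,0,0,0,-0.001,0,-0.4,0,0,-0.001,0,-1,0,0,-0.001,0,-1,0,0,-0.001,0,-1]'

```text
clock: 21.5
position: [0.6052, 0.0292, 0.0342]
ee_rot: [-0.0, 0.353, 0.936, 0.0]
contact_force: [0.5, 0.1, 0.9]
width: 0.0858
```

Request:
step_arm --moves '[0,0,-0.02,0,-1,0,0,-0.1,0,-1,0,0,-0.17,0,-1,0,0,-0.17,0,-1,0,0,-0.17,0,-1]'

```text
clock: 22.0
position: [0.6058, 0.0292, 0.1209]
ee_rot: [0.001, 0.353, 0.936, 0.0]
contact_force: [0.4, 0.2, 0.6]
width: 0.0857
```

Request:
step_arm --moves '[0.205,-0.242,0,-0.206,-1,0.205,-0.242,0,-0.206,-1,0.205,-0.242,0,-0.206,-1,0.205,-0.242,0,-0.206,-1,0.205,-0.242,0,-0.206,-1]'

```text
clock: 22.5
position: [0.444, 0.0062, 0.1181]
ee_rot: [-0.003, 0.035, 0.999, 0.0]
contact_force: [0.2, 0.5, 0.2]
width: 0.0852
```

Request:
step_arm --moves '[0,0,0,-0.1,-1,0,0,0,-0.1,-1,0,0,0,-0.1,-1,0,0,0,-0.1,-1]'

```text
clock: 22.9
position: [0.4476, 0.006, 0.1185]
ee_rot: [-0.001, -0.119, 0.993, 0.0]
contact_force: [-0.7, -0.1, -0.5]
width: 0.0849
```

```bash
python3 - <<'E'
from go import *
c=state(); print(leg(c,(.4495,.006,.025,1.811)))
print(meas("top","pale",tr(TP,0,.035)),tr(TP,0,.035)); im=get_image("side"); u=w2pix(im,[.4495,.006,.03])[0].astype(int); cv2.imwrite("pics/g8.png",cv2.resize(im["frame"][u[1]-70:u[1]+90,u[0]-50:u[0]+170],(770,560)))
E
```

```text
22.9 [0.4476 0.006  0.1185] 1.809 0.0849 [-0.7 -0.1 -0.5]
[-0.0037 -0.001   0.1871 -0.0007]
(array([282, 170,  19,  16, 259], dtype=int32), (array([0.6096, 0.0311]), np.float64(132.8))) (np.float64(0.6063587115830037), np.float64(0.029190898544578757))
```

View pics/g8.png

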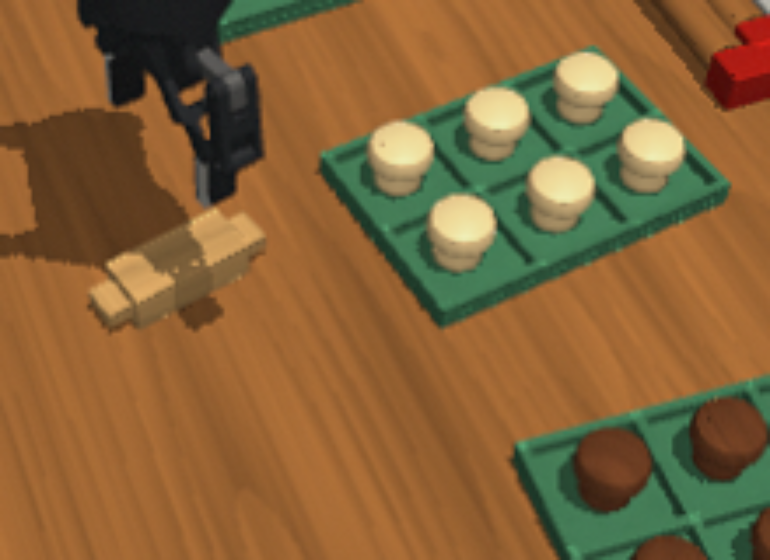

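Both pale knobs stand upright (400,155 and 462,230). The jaws are square across the rail at (185,265).

Request:
step_arm --moves '[-0.002,0,0.07,0,-1,-0.002,0,0.14,0,-1,-0.002,0,0.187,0,-1,-0.002,0,0.187,0,-1,-0.002,0,0.187,0,-1]'

```text
clock: 23.5
position: [0.4493, 0.0062, 0.0258]
ee_rot: [-0.0, -0.12, 0.993, 0.0]
contact_force: [0.1, 0.1, -0.3]
width: 0.0853
```

Request:
step_arm --moves '[0,0,0,0,-0.2,0,0,0,0,0.4,0,0,0,0,1,0,0,0,0,1,0,0,0,0,1]'

```text
clock: 24.0
position: [0.45, 0.0061, 0.0268]
ee_rot: [0.001, -0.12, 0.993, -0.0]
contact_force: [-1.1, -0.1, 5.9]
width: 0.0346
```

Request:
step_arm --moves '[0,0,0,0,1,0,0,0,0,1,0,0,-0.03,0,1,0,0,-0.1,0,1,0,0,-0.19,0,1]'

```text
clock: 24.5
position: [0.4476, 0.0064, 0.1207]
ee_rot: [-0.002, -0.12, 0.993, 0.001]
contact_force: [-0.4, -0.5, -0.7]
width: 0.0352
```

Request:
step_arm --moves '[-0.187,0.231,-0.005,0.22,1,-0.187,0.231,-0.005,0.22,1,-0.187,0.231,-0.005,0.22,1,-0.187,0.231,-0.005,0.22,1,-0.187,0.231,-0.005,0.22,1]'

```text
clock: 25.0
position: [0.5137, 0.1431, 0.1236]
ee_rot: [0.001, 0.225, 0.974, 0.001]
contact_force: [0.2, -0.5, -1.4]
width: 0.035
```

Request:
step_arm --moves '[0,0,0,0.22,1,0,0,0,0.22,1,0,0,0,0.22,1,0,0,0,0.22,1,0,0,0,0.22,1]'

```text
clock: 25.5
position: [0.5123, 0.1406, 0.1235]
ee_rot: [-0.0, 0.542, 0.84, 0.0]
contact_force: [0.1, -0.7, -1.0]
width: 0.0349
```

```bash
python3 - <<'E'
from go import *
c=state(); print(leg(c,(*TR[:2],.12,.075)))
E
```

```text
25.5 [0.5123 0.1406 0.1235] 0.424 0.0349 [ 0.1 -0.7 -1. ]
[0.192  0.2277 0.007  0.1112]
```

Request:
step_arm --moves '[0.192,0.2277,0,0.1112,1,0.192,0.2277,0,0.1112,1,0.192,0.2277,0,0.1112,1,0.192,0.2277,0,0.1112,1,0.192,0.2277,0,0.1112,1]'

```text
clock: 26.0
position: [0.5757, 0.276, 0.1228]
ee_rot: [-0.0, 0.677, 0.736, -0.001]
contact_force: [-0.1, -0.2, -1.4]
width: 0.0352
```

Request:
step_arm --moves '[0,0,0.06,0,1,0,0,0.1,0,1,0,0,0.1,0,1,0,0,0.1,0,1,0,0,0.1,0,1]'

```text
clock: 26.5
position: [0.5769, 0.2749, 0.0748]
ee_rot: [0.001, 0.679, 0.735, 0.001]
contact_force: [-0.8, -0.2, -1.0]
width: 0.035
```

```bash
python3 - <<'E'
from go import *
c=state(); print(leg(c,(*TR[:2],.0355,.075)))
o=[]
for n in("top","side"):
    im=get_image(n); u=w2pix(im,[*TR[:2],.03])[0].astype(int); o.append(cv2.resize(im["frame"][u[1]-60:u[1]+60,u[0]-48:u[0]+48],(400,500)))
cv2.imwrite("pics/g9.png",np.hstack(o))
E
```

```text
26.5 [0.5769 0.2749 0.0748] 0.079 0.035 [-0.8 -0.2 -1. ]
[ 0.0002 -0.0007  0.0786  0.0013]
```

View pics/g9.png

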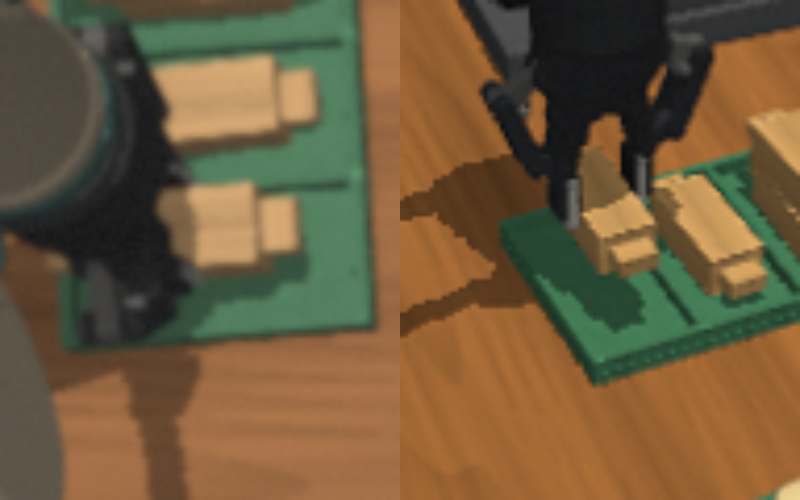

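The rail is level over the front bay, aligned with the stock rail. Lowering, then a partial opening so the back finger clears the stock.

Request:
step_arm --moves '[0,0,0.04,0,1,0,0,0.066,0,1,0,0,0.073,0,1,0,0,0.0785,0,1,0,0,0.0785,0,1]'

```text
clock: 27.1
position: [0.5752, 0.275, 0.0358]
ee_rot: [-0.0, 0.678, 0.735, -0.001]
contact_force: [-4.6, -2.3, 8.5]
width: 0.0352
```

Request:
step_arm --moves '[0,0,-0.001,0,0.1,0,0,-0.001,0,-0.2,0,0,-0.001,0,-0.3,0,0,-0.001,0,-0.3,0,0,-0.001,0,-0.3]'

```text
clock: 27.6
position: [0.5762, 0.2753, 0.0344]
ee_rot: [-0.0, 0.678, 0.735, -0.0]
contact_force: [-0.4, 0.2, 0.6]
width: 0.0559
```

Request:
step_arm --moves '[0,0,-0.02,0,-0.3,0,0,-0.1,0,-0.3,0,0,-0.2,0,-0.3,0,0,-0.25,0,-0.3,0,0,-0.25,0,-0.3]'

```text
clock: 28.1
position: [0.5791, 0.2764, 0.1656]
ee_rot: [0.003, 0.678, 0.735, 0.005]
contact_force: [-0.2, 0.4, 0.4]
width: 0.0555
```

Request:
step_arm --moves '[0,-0.45,-0.1,0,-0.3,0,-0.45,-0.1,0,-0.3,0,-0.45,-0.1,0,-0.3,0,-0.45,-0.1,0,-0.3,0,-0.45,-0.1,0,-0.3]'

```text
clock: 28.6
position: [0.3476, 0.2563, 0.2094]
ee_rot: [-0.001, 0.678, 0.735, -0.001]
contact_force: [0.4, 0.8, -0.0]
width: 0.0557
```

```bash
python3 - <<'E'
from go import *
state()
im=get_image("top"); k,l,st,ce=cv2.connectedComponentsWithStats(masks(im)["light"].astype(np.uint8))
M["rail"]=[q+[0,0,.009] for q in M["rail"]]; M["knob"]=[q+[0,0,.009] for q in M["knob"]]
u=w2pix(im,[*TR[:2],.037])[0]; j=min((i for i in range(1,k) if st[i,4]>200),key=lambda i:np.hypot(*(ce[i]-u)))
print("rail",fit(im,"rail",l==j,(*TR[:2],1.646)),TR)
for c,T in(("dark",TD),("pale",TP)):
  for y in(.035,-.035): print(c,meas("top",c,tr(T,0,y))[1],np.round(tr(T,0,y),4))
cv2.imwrite("pics/end_top.png",im["frame"][60:340,100:520]); s=get_image("side"); a=cv2.resize(im["frame"][60:340,100:520],(560,373)); 
cv2.imwrite("pics/end.png",s["frame"])
cv2.imwrite("pics/end_top.png",cv2.resize(im["frame"][60:340,100:520],(780,520)))
t0=np.load("top0.npy",allow_pickle=True).item()["frame"]
for n,(x,y) in dict(hinge=(140,300),tape=(481,302)).items(): print(n,cv2.absdiff(t0,im["frame"])[y-25:y+25,x-25:x+25].mean())
E
```

```text
28.6 [0.3476 0.2563 0.2094] 0.08 0.0557 [ 0.4  0.8 -0. ]
rail (array([0.5767, 0.2797, 1.6077]), np.float64(351.9)) (0.5765, 0.275, 0.075)
dark (array([ 0.6174, -0.2203]), np.float64(68.5)) [ 0.6171 -0.2211]
dark (array([ 0.6134, -0.2901]), np.float64(73.9)) [ 0.6129 -0.2909]
pale (array([0.6059, 0.0317]), np.float64(95.0)) [0.6064 0.0292]
pale (array([ 0.6169, -0.04  ]), np.float64(96.6)) [ 0.6156 -0.0402]
hinge 46.1304
tape 3.2649333333333335
```

View pics/end_top.png

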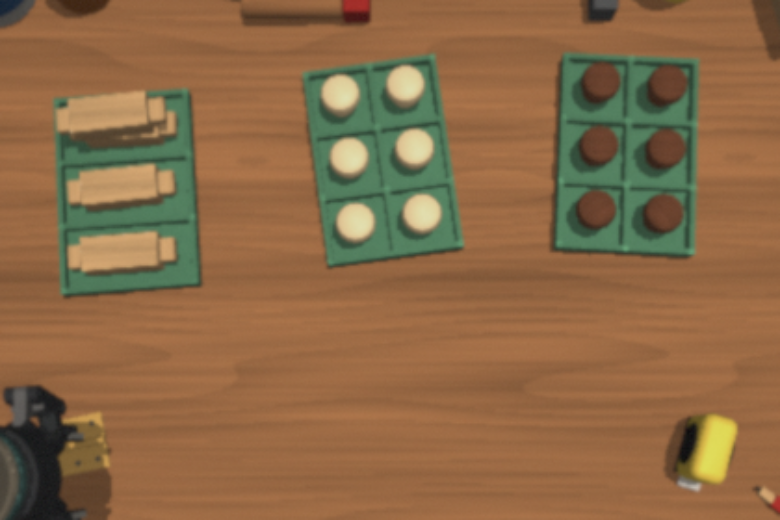

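View pics/end.png

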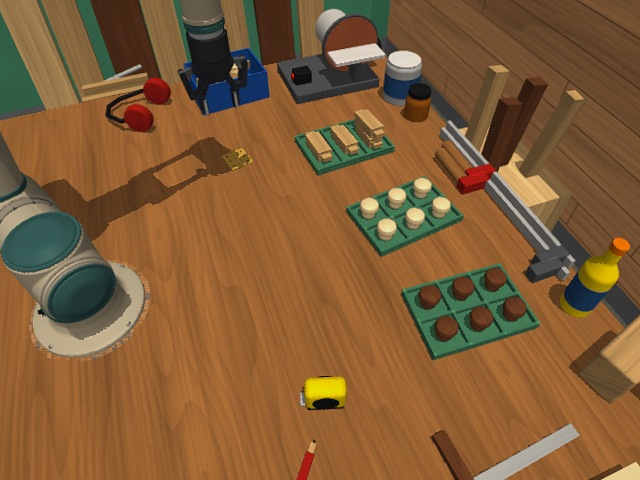

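All five parts are in their front-row places in both views, and the hinge and tape sit at their starting pixels, (237,158) and (325,393) in the side view. The hinge's large picture difference comes from the gripper covering it.

```bash
python3 -c "
from rig import job; print(job.sign_off())"
```

```text
the job is handed in; nothing more can be done
None
```

All five parts are in their trays and the job is handed in, at about 29 s of robot time. The two dark and two pale knobs stand upright, one to a pocket, and the rail lies flat along its bay. Each was set down on the tray floor, felt as 6–11 N of contact, before I let go.

**Positions:** in the final top view the knobs measure about 1–3 mm from their pocket centres. The rail measures about 5 mm off centre along its bay and 0.04 rad off in angle. All of this is well inside the limits.

**Tape and hinge:** neither was touched. The tape looks unchanged in both views and the hinge in the side view.

**Checks that disagreed:**
- **Hinge:** the automatic before-and-after picture comparison flagged it, but only because the gripper was above it, covering part of it.
- **Pale knobs:** the side camera's position fit disagreed with the top camera by over 10 mm because it only picked up part of each knob. I used the top view for their positions.
- **Rail:** its final fit was rough, though both pictures show it flat and well inside the bay.

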